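Clear the dispenser's catch tray, then hold its gate at the mark

TASK

Move both finished cartons from the dispensing machine's catch tray into the grey tote, keeping the machine's gate shut meanwhile and leaving the oil can, the tape roll and the wrench alone. Then grip the handle of the spring-loaded gate slide on the machine's deck, pull it out until its pointer stands level with the mark block beside the guide, and keep it there: finish while still holding the handle, because the spring shuts the gate as soon as it is let go.

Things in the scene. Friction and masses are not known exactly. Their poses are not given: they have to be found in the camera images.
- machine: Grey machine, fixed. mm, own axes: origin at table level under the middle of its deck's front edge, front looks along -x, z up. Deck x 0 to 420, y -150 to 150, top z 90; on it a housing x 220 to 420, y -130 to 130, z to 360. Gate guide rails on the deck, y -42 to -28 and 28 to 42, top z 102. Open catch tray in front: x -220 to 0, y -130 to 130, walls 28 high, floor and walls 3 thick.
- gate (a joint): The gate slide, a flat steel plate between the guide rails, coming out of the housing. Value in m: 0 shut (at the start), growing as it is pulled out along the machine's own -x; stop at 0.095. A spring pulls it shut: about 5 N when shut plus 90 N per m (11 N at 0.065); it snaps shut when let go. Readable while held.
- handle (a point): Grip point of the gate's black handle, an upright square post 20 x 20 mm (sides along the machine's x and y) from z 101 to 151 mm above the table; the point is on the post's axis, z 130 mm. When shut it is at x 120, y 0 mm in the machine's axes, 100 mm in front of the housing; free all round above the rails (z 102) to pinch from above.
- pointer (a point): Tip of the gate's pointer, a thin steel arm (6 mm wide, top at z 107 mm) reaching from the foot of the handle over the rail to the machine's -y side. The tip is 70 mm from the handle's axis along the machine's -y, at the same machine x as the handle, and travels with the gate.
- mark (a point): Mark: a fixed dark steel block on the deck on the guide's -y side, 10 mm wide along the machine's x, 24 mm along y, top z 106 mm. The point is mid-width, 2 mm off its end face, 70 mm from the handle's line; axes as the machine's. Pointer and mark are level when their machine x is equal. It stands 45 to 80 mm in front of the shut pointer, differing from run to run.
- short_carton: Brown cardboard carton lying in the catch tray, 60 (own x) x 40 (own y) x 40 mm high, about 0.2 kg. Origin at the centre of its underside, z up. Its long side lies roughly along the machine's x.
- long_carton: Brown cardboard carton lying in the catch tray, 80 (own x) x 30 (own y) x 26 mm high, about 0.15 kg. Origin at the centre of its underside, z up. Its long side lies roughly along the machine's x.
- tote: Loose grey open tote standing on the table on the robot's right, 280 (own x) x 200 (own y) x 100 mm high, walls and floor 4 mm thick, 0.9 kg, empty. Origin at the centre of its underside, z up.
- oil_can: Small aluminium can, 36 mm across, 60 mm high, standing on the deck near its front corner on the machine's +y side. Origin at the centre of its underside. Leave alone.
- tape_roll: White tape roll (a ring) 90 mm across, 25 mm high, lying flat on the table. Origin at the centre of its underside. Leave alone.
- wrench: Steel wrench about 170 mm long lying on the table. Origin at the middle of its underside. Leave alone.

How it is judged:
By the outcome, as a careful person would: the job done as asked, in the order asked, and still so for the second after the job is handed in, while the arm keeps its last pose, push and grip.
It also fails if it takes over 70 s, if anything falls off the work surface, if the arm or the gripper's body presses on something with over 40 N, if the wrist force passes 120 N, or if a joint passes its speed limit or range.

ROBOT

A 6-joint arm with a two-finger parallel gripper is mounted at the origin on the work surface. World frame = base frame: x ahead of the robot, y to its left, z up, the work surface at z = 0. Lengths are in m, angles in degrees, forces in N, time in s.
With the tool pointing down it reaches from about 0.25 to 0.725 m from the base axis. Payload 9.7 kg.
Tool frame: the origin (TCP) lies between the finger pads; the fingertips stand 19 mm ahead of it and the grasp point (between the pads) is the TCP; z points along the fingers, y is the line along which they close (so a half turn about z gives the same grasp; the last joint's range is limited). The gripper opens to 85 mm and grips with 20 to 120 N. Pads are 22 mm wide; open, the fingers measure 114 mm over their backs; the gripper's body (76 mm by 85 mm) begins 54 mm behind the grasp point. The pads swing forward as they close: fully open they stand 13 mm farther back than shut.
Start: joints at [75.401, 4.979, 10.078, 95.1, 0, 90], TCP at [0.139, 0.532, 0.25] pointing down, gripper open.
Joint ranges: [-179.16, 179.16], [-48.56, 103.87], [-65.8, 70.77], [-126.05, 130.52], [-82.76, 87.17], [-180, 180]. Speed limits (degrees/s): [127.2, 127.2, 147.25, 180, 180, 180].

INTERFACE

Orientations are given as [roll, pitch, yaw] about the fixed x, y, z axes, in that order (R = Rz(yaw) Ry(pitch) Rx(roll)).
In Python, from workcell import bot gives the robot as it stands. The module is installed in compiled form; this text tells all that it offers.
- The arm moves only by the shell command python3 -m crank 'ROWS' [OPENING] [FORCE]. ROWS is JSON, a list that holds one entry, the list of rows, each a list of 6 numbers: the shift along the world's x, y, z as a fraction of full scale, then the turn, a rotation vector about the world's x, y, z as a fraction of full scale. In form: [[[x, y, z, wx, wy, wz], ...]]. A call has 1 to 20 rows; each row shifts and turns the commanded pose from where the row before left it; what a row does not reach is not made up. Full scale, the value 1, is 20 mm for a shift and 0.12 rad for a turn. A row lasts 1/12 s, in which the tool goes at most 41.7 mm and 7.16 degrees, less where a joint would pass 70% of its speed; a pose out of reach is approached as far as the arm can. A call with a number of a shift or a turn outside -1 to 1 is refused whole. A call with a gripper value outside its range is refused whole. OPENING is the opening, from 0 (shut) to 1 (fully open), set as the call begins (- or left out, the last holds). The fingers move at their own pace and stop on an object; FORCE is the grip in N (left out, the last holds). Time passes only in rows, so rows that do not move let the fingers close. It gives the time, the measured TCP pose, the force, the opening and the grip force at its end, in the units of the state.
- bot.get_obs(): the state, without advancing time (a new reading comes with each control period).
- bot.camera(name): name is "scene" or "top" or "wrist"; returns the picture (400x640x3 uint8, red, green, blue); there is no depth.
- bot.camera_model(name): a dict with "vertical_fov" (degrees; the focal length in pixels is half the picture's height over the tangent of half this angle, whatever the lens; pixels are square), "cx", "cy" (the principal point, pixels), "R" (3x3) and "t" (3): a world point X has camera coordinates R X + t. Camera axes: x right, y down, z forward; pixel columns grow to the right and rows downward; lengths in m; the calibration is good to about 2 mm. A picture is of the moment at which its call begins: read the wrist's pose just before it. camera_model takes no time and is no camera call; for the wrist camera it gives the pose at the moment of the call.
- bot.job_done(): hands the job in; it is judged then, once.
The state is a dict: "time": time; "q": joint angles; "qd": joint speeds; "joint_efforts": joint torques, N m; "ee_pos": TCP position; "tcp_rot": TCP orientation; "wrist_force": force on the tool from outside, world axes, zero at the start; "torque": the same for the moment, N m; "opening": finger opening in m; "grasp_force": force on a finger pad.
Only numpy, scipy, OpenCV 4.12 (cv2) and the standard library are available. Lean on these libraries where they do the work, as an engineer would, in place of code of your own. Each camera call takes 0.05 s, during which the arm holds its last target. There are 200 camera calls.

## Working session

There is one attempt and no reset: what is moved stays moved. The work goes in short steps, Python scripts to look and compute and a shell command to move; the robot and the scene stay as the last step left them, time stands still between calls to the robot, and variables do not carry over. Pictures are saved under pics/ and viewed, at most 10 in all, crops included, and the job is handed in when it is done.

```bash
mkdir -p pics
python3 - <<'E'
from workcell import bot
import cv2
print(bot.get_obs())
for n in("scene","top"):
    m=bot.camera_model(n);print(n,m)
    im=bot.camera(n);cv2.imwrite(f"pics/{n}0.png",im[:,:,::-1])
E
```

```text
{'time': 0.0, 'q': array([7.53991811e+01, 5.00939977e+00, 1.00341496e+01, 9.51014242e+01,
       3.63127273e-04, 8.99979749e+01]), 'qd': array([-0.00560425,  0.01763631,  0.1316075 , -0.05282968,  0.08195584,
        0.09197661]), 'joint_efforts': array([ 7.96847780e-04, -5.20385921e+01,  4.64802396e+01,  1.62375852e-02,
        3.85457724e-05, -8.87445253e-06]), 'ee_pos': array([0.13858818, 0.53202374, 0.24959666]), 'tcp_rot': array([-1.79923326e+02, -3.65836932e-04,  1.65401206e+02]), 'wrist_force': array([ 0.32723124, -0.66038827, -0.71592893]), 'torque': array([-0.00778514,  0.013087  , -0.02318028]), 'grasp_force': 0.0, 'opening': 0.0852046011492932}
scene {'vertical_fov': 52.20990194142514, 'cx': 321.9892506689982, 'cy': 194.95035143645973, 'R': array([[-0.75067455,  0.66060273, -0.00957893],
       [ 0.53984497,  0.60496459, -0.58530782],
       [-0.38086103, -0.44454683, -0.81075458]]), 't': array([ 0.45728676, -0.22630197,  1.15258627])}
top {'vertical_fov': 47.76126278173788, 'cx': 313.4755393716932, 'cy': 195.8276834567173, 'R': array([[-0.00581319, -0.99994846, -0.00832317],
       [-0.99364643,  0.00671168, -0.11234642],
       [ 0.11239649,  0.0076172 , -0.99363424]]), 't': array([-0.03364097,  0.6108066 ,  1.213761  ])}
```

View pics/scene0.png

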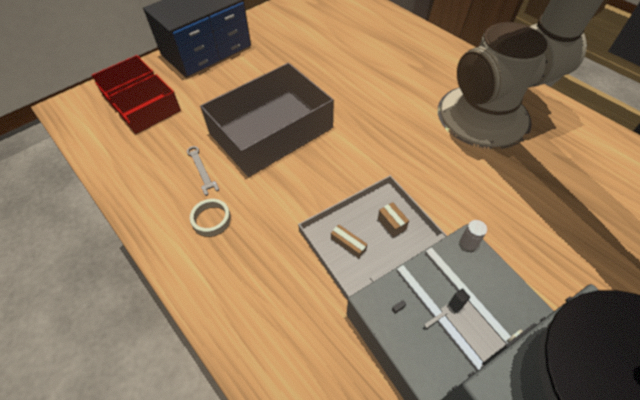

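View pics/top0.png

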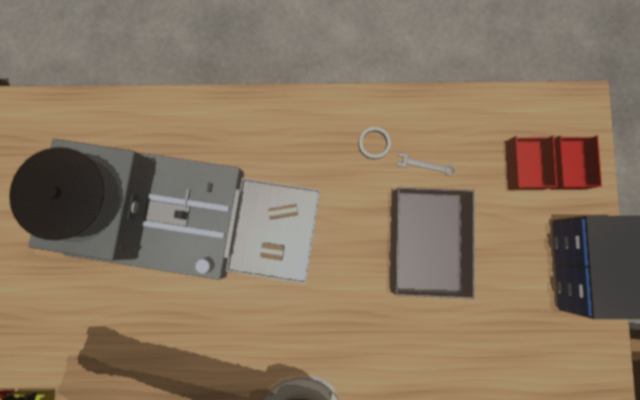

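The top view (x up, y left) shows the tray around px (273,230) with the cartons at (283,211) and (272,251). The handle is near (180,214), the pointer tip (187,192), the mark (210,187) and the tote (433,242). The scene view agrees. I'll bring the wrist camera over the tray.

```bash
python3 -m crank '[[[0.7,-1,0.15,0,0,-0.6],[0.7,-1,0.15,0,0,-0.6],[0.7,-1,0.15,0,0,-0.6],[0.7,-1,0.15,0,0,-0.6],[0.7,-1,0.15,0,0,-0.6],[0.7,-1,0.15,0,0,-0.6],[0.7,-1,0.15,0,0,-0.6],[0.7,-1,0.15,0,0,-0.6],[0.7,-1,0.15,0,0,-0.6],[0.7,-1,0.15,0,0,-0.6],[0.7,-1,0.15,0,0,-0.6],[0.7,-1,0.15,0,0,-0.6],[0.7,-1,0.15,0,0,-0.6],[0.7,-1,0.15,0,0,-0.6],[0.7,-1,0.15,0,0,-0.6],[0.7,-1,0.15,0,0,-0.6],[0.7,-1,0.15,0,0,-0.6],[0.7,-1,0.15,0,0,-0.6],[0.7,-1,0.15,0,0,-0.6],[0,0,0,0,0,0]]]' 1
python3 - <<'E'
from workcell import bot
import cv2,numpy as np
o=bot.get_obs();print(o['time'],o['q'])
m=bot.camera_model("wrist");print(m)
a=bot.camera("wrist")
np.save("w1.npy",a);np.savez("w1m.npz",**{k:np.array(v) for k,v in m.items()})
cv2.imwrite("pics/w1.png",a[:,:,::-1])
E
```

```text
time: 1.77
ee_pos: [0.4062, 0.1498, 0.3073]
tcp_rot: [180.0, 0.0, 86.6]
wrist_force: [0.2, 0.0, 0.4]
opening: 0.0854
grasp_force: 0.0
1.7667 [ 2.02715141e+01 -9.19004621e+00  2.77243820e+00  1.01963387e+02
 -5.30008546e-02  1.13653494e+02]
{'vertical_fov': 60.75979202543972, 'cx': 323.77639821749074, 'cy': 203.53063560888327, 'R': array([[ 0.99825099, -0.05910825,  0.00108778],
       [-0.05631957, -0.94523797,  0.32148606],
       [-0.01797426, -0.32098504, -0.94691369]]), 't': array([-0.39670663,  0.10487908,  0.48944633])}
```

View pics/w1.png

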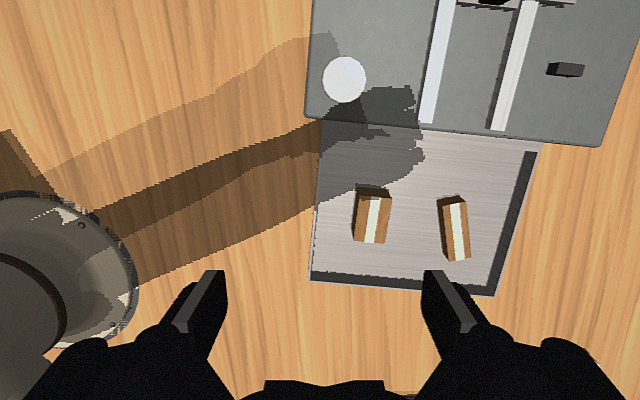

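The first wrist view shows the tray with the short carton near px (372,217) and the long carton near (454,230). The can is at (344,79) and the mark block at (565,69). I'll take a second viewpoint for triangulation, with the handle in view.

```bash
python3 -m crank '[[[0.8,0.6,0,0,0,0],[0.8,0.6,0,0,0,0],[0.8,0.6,0,0,0,0],[0.8,0.6,0,0,0,0],[0.8,0.6,0,0,0,0],[0.8,0.6,0,0,0,0],[0,0,0,0,0,0],[0,0,0,0,0,0]]]'
cat > h.py <<'E'
import numpy as np,cv2
def snap(n):
    from workcell import bot
    m=bot.camera_model("wrist");a=bot.camera("wrist")
    np.savez(n+"m.npz",**{k:np.array(v) for k,v in m.items()});cv2.imwrite(f"pics/{n}.png",a[:,:,::-1])
def ray(m,uv):
    f=200/np.tan(np.radians(float(m["vertical_fov"])/2))
    d=np.array([(uv[0]-m["cx"])/f,(uv[1]-m["cy"])/f,1.]);R=np.array(m["R"]);return -R.T@np.array(m["t"]),R.T@d
def onz(m,uv,z):
    c,d=ray(m,uv);return c+d*(z-c[2])/d[2]
def tri(*obs):
    A=np.zeros((3,3));b=np.zeros(3);rs=[]
    for m,uv in obs:
        c,d=ray(m,uv);d/=np.linalg.norm(d);P=np.eye(3)-np.outer(d,d);A+=P;b+=P@c;rs.append((c,P))
    x=np.linalg.solve(A,b);return x,max(np.linalg.norm(P@(x-c)) for c,P in rs)
E
python3 -c "import h;h.snap('w2')"
```

```text
time: 2.48
ee_pos: [0.5003, 0.2252, 0.3062]
tcp_rot: [-179.9, 0.1, 87.1]
wrist_force: [-0.6, -0.0, -0.6]
opening: 0.0855
grasp_force: 0.0
```

View pics/w2.png

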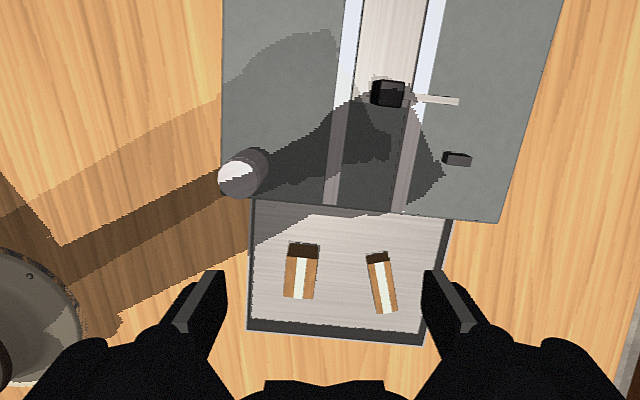

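```bash
python3 -c "
import cv2,numpy as np
a=cv2.imread('pics/w1.png')[170:280,300:500];b=cv2.imread('pics/w2.png')
c=cv2.resize(a,None,fx=4,fy=4,interpolation=cv2.INTER_CUBIC);cv2.imwrite('pics/w1c.png',c)"
```

```text
(no output)
```

View pics/w1c.png

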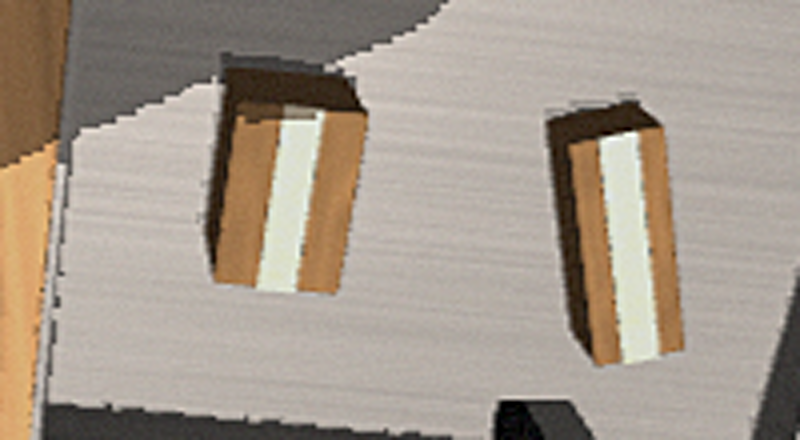

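```bash
python3 -c "
import cv2,numpy as np
b=cv2.imread('pics/w2.png')
f=lambda r:cv2.resize(r,None,fx=4,fy=4,interpolation=cv2.INTER_CUBIC)
c=np.hstack([f(b[236:326,282:402]),f(b[76:166,368:448])]);
cv2.imwrite('pics/w2c.png',c);print(c.shape)"
```

```text
(360, 800, 3)
```

View pics/w2c.png

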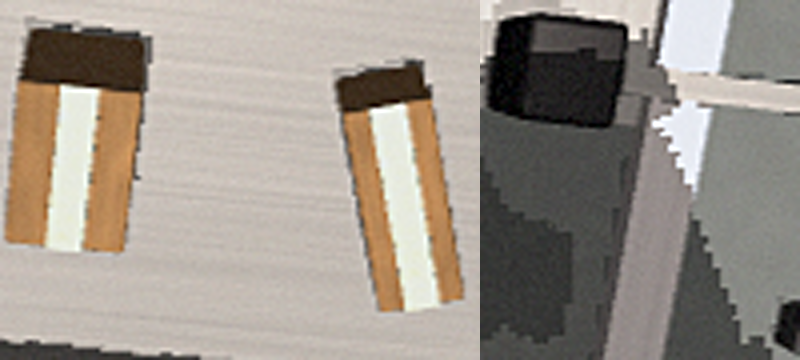

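```bash
cat > m1.py <<'E'
import numpy as np
from h import *
a=np.load('w1m.npz');b=np.load('w2m.npz')
S1=[(359.25,197),(391.75,198),(383.75,243.25),(353.5,240)];S2=[(286.75,256.5),(318,259),(312.75,298.75),(283.25,296.5)]
L1=[(442,205.75),(466,201.75),(471.25,257.25),(449,261.25)];L2=[(368.5,264),(390.25,260.5),(398,311),(377,314)]
for n,A,B in(("short",S1,S2),("long",L1,L2)):
    P=[]
    for p,q in zip(A,B):
        x,r=tri((a,np.add(p,-.4)),(b,np.add(q,-.4)));P.append(x);print(n,x.round(4),round(r,4))
    P=np.array(P);print(' c',P.mean(0).round(4),'sides',[round(np.linalg.norm(P[i]-P[i-1]),4) for i in range(4)])
    d=P[0]+P[1]-P[2]-P[3];print(' yaw',np.degrees(np.arctan2(d[1],d[0])))
print('deckR',tri((a,(600.5,147)),(b,(498,222.5))))
p=onz(a,(304,117.5),.09);q=onz(a,(600.5,147),.09);q2=onz(b,(498,222.5),.09)
print('deck corners',p,q,q2,np.linalg.norm(p-q),'traycorners',onz(a,(310,280),.028),onz(a,(495,297),.028))
e=p-q;print('yaw',np.degrees(np.arctan2(e[1],e[0]))-90)
y=e/np.linalg.norm(e);x=np.array([y[1],-y[0],0]);o=(p+q)/2
f=200/np.tan(np.radians(float(b['vertical_fov'])/2))
for z in(.151,.13,.101):
  for dx in(110,130):
    for dy in (-10,10):
      X=o+x*dx/1e3+y*dy/1e3;X[2]=z;c=b['R']@X+b['t'];print(z,dx,dy,(c[0]/c[2]*f+b['cx']).round(1),(c[1]/c[2]*f+b['cy']).round(1))
print('C2',ray(b,(0,0))[0])
# handle, pointer, mark on z
print('mark',onz(b,(455,155),.106),'ptr',onz(b,(459,101),.107))
E
python3 m1.py
```

```text
short [0.4459 0.106  0.0364] 0.0004
short [0.4854 0.1023 0.0386] 0.0005
short [0.4753 0.0432 0.0387] 0.0001
short [0.4371 0.0523 0.0439] 0.0003
 c [0.4609 0.0759 0.0394] sides [np.float64(0.0549), np.float64(0.0397), np.float64(0.06), np.float64(0.0396)]
 yaw 80.48002112457425
long [0.5517 0.0832 0.0229] 0.0003
long [0.5805 0.0877 0.0248] 0.0
long [0.5911 0.0119 0.03  ] 0.0002
long [0.5623 0.0077 0.0294] 0.0001
 c [0.5714 0.0476 0.0268] sides [np.float64(0.0765), np.float64(0.0292), np.float64(0.0767), np.float64(0.029)]
 yaw 97.975423685895
deckR (array([0.68584082, 0.16025969, 0.08607306]), np.float64(0.0007439402098425615))
deck corners [0.39032107 0.20658445 0.09      ] [0.68340717 0.16052037 0.09      ] [0.68316912 0.16260878 0.09      ] 0.29668394702839923 traycorners [ 0.37812187 -0.01105464  0.028     ] [ 0.62982313 -0.05286265  0.028     ]
yaw 81.0679415596027
0.151 110 -10 400.9 107.3
0.151 110 10 375.7 104.5
0.151 130 -10 405.6 80.4
0.151 130 10 379.8 77.4
0.13 110 -10 395.6 105.9
0.13 110 10 372.2 103.3
0.13 130 -10 399.8 80.9
0.13 130 10 375.8 78.1
0.101 110 -10 389.4 104.3
0.101 110 10 368.0 101.9
0.101 130 -10 393.1 81.5
0.101 130 10 371.2 79.0
C2 [0.50437589 0.30822759 0.42912339]
mark [0.62591539 0.24127581 0.106     ] ptr [0.62553797 0.29074216 0.107     ]
```

Run:
```python
import numpy as np
from h import *
from workcell import bot
t=bot.camera_model('top');s=bot.camera_model('scene')
T=[(393,188.5),(474,190),(473,297),(392,296)];
P=np.array([onz(t,p,.1) for p in T]);print(P.round(3),P.mean(0).round(3),[round(np.linalg.norm(P[i]-P[i-1]),3) for i in range(4)])
for p,q in((0,(247,150)),(1,(203,107)),(2,(290,66)),(3,(333,101))):
    x,r=tri((t,T[p]),(s,q));print(x.round(3),round(r,4))
a=np.load('w1m.npz');b=np.load('w2m.npz')
import m1
```

```text
[[ 0.621 -0.246  0.1  ]
 [ 0.616 -0.457  0.1  ]
 [ 0.341 -0.442  0.1  ]
 [ 0.345 -0.237  0.1  ]] [ 0.481 -0.346  0.1  ] [np.float64(0.276), np.float64(0.211), np.float64(0.275), np.float64(0.206)]
[ 0.62  -0.245  0.108] 0.0007
[ 0.615 -0.459  0.092] 0.0024
[ 0.339 -0.445  0.087] 0.0018
[ 0.349 -0.242  0.097] 0.0064
short [0.4459 0.106  0.0364] 0.0004
short [0.4854 0.1023 0.0386] 0.0005
short [0.4753 0.0432 0.0387] 0.0001
short [0.4371 0.0523 0.0439] 0.0003
 c [0.4609 0.0759 0.0394] sides [np.float64(0.0549), np.float64(0.0397), np.float64(0.06), np.float64(0.0396)]
 yaw 80.48002112457425
long [0.5517 0.0832 0.0229] 0.0003
long [0.5805 0.0877 0.0248] 0.0
long [0.5911 0.0119 0.03  ] 0.0002
long [0.5623 0.0077 0.0294] 0.0001
 c [0.5714 0.0476 0.0268] sides [np.float64(0.0765), np.float64(0.0292), np.float64(0.0767), np.float64(0.029)]
 yaw 97.975423685895
deckR (array([0.68584082, 0.16025969, 0.08607306]), np.float64(0.0007439402098425615))
deck corners [0.39032107 0.20658445 0.09      ] [0.68340717 0.16052037 0.09      ] [0.68316912 0.16260878 0.09      ] 0.29668394702839923 traycorners [ 0.37812187 -0.01105464  0.028     ] [ 0.62982313 -0.05286265  0.028     ]
yaw 81.0679415596027
0.151 110 -10 400.9 107.3
0.151 110 10 375.7 104.5
0.151 130 -10 405.6 80.4
0.151 130 10 379.8 77.4
0.13 110 -10 395.6 105.9
0.13 110 10 372.2 103.3
0.13 130 -10 399.8 80.9
0.13 130 10 375.8 78.1
0.101 110 -10 389.4 104.3
0.101 110 10 368.0 101.9
0.101 130 -10 393.1 81.5
0.101 130 10 371.2 79.0
C2 [0.50437589 0.30822759 0.42912339]
mark [0.62591539 0.24127581 0.106     ] ptr [0.62553797 0.29074216 0.107     ]
```

Heights come out at 39 and 27 mm for the carton tops, against 43 and 29 mm expected, and the sizes match. The tote rim is at about 0.10 with its centre near (0.48,-0.345). I'll take the long carton first.

```bash
python3 -m crank '[[[0.354,-0.886,-0.9,0,0,0.16],[0.354,-0.886,-0.9,0,0,0.16],[0.354,-0.886,-0.9,0,0,0.16],[0.354,-0.886,-0.9,0,0,0.16],[0.354,-0.886,-0.9,0,0,0.16],[0.354,-0.886,-0.9,0,0,0.16],[0.354,-0.886,-0.9,0,0,0.16],[0.354,-0.886,-0.9,0,0,0.16],[0.354,-0.886,-0.9,0,0,0.16],[0.354,-0.886,-0.9,0,0,0.16],[0,0,0,0,0,0],[0,0,0,0,0,0],[0,0,0,0,0,0]]]' 0.8
python3 -c "import h;h.snap('w3')"
```

```text
time: 3.62
ee_pos: [0.571, 0.0474, 0.1284]
tcp_rot: [179.9, -0.0, 98.0]
wrist_force: [-0.3, 0.9, 0.7]
opening: 0.0684
grasp_force: 0.0
```

View pics/w3.png

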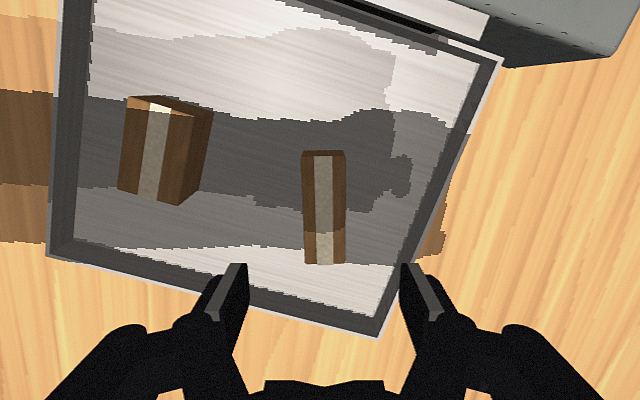

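The carton is centred (cols 302–345) and parallel to the jaws. Descending and gripping.

```bash
python3 -m crank '[[[0,0,-0.9,0,0,0],[0,0,-0.9,0,0,0],[0,0,-0.9,0,0,0],[0,0,-0.9,0,0,0],[0,0,-0.8,0,0,0],[0,0,-0.6,0,0,0],[0,0,0,0,0,0],[0,0,0,0,0,0]]]' && python3 -m crank '[[[0,0,0,0,0,0],[0,0,0,0,0,0],[0,0,0,0,0,0],[0,0,0,0,0,0],[0,0,0,0,0,0],[0,0,0,0,0,0],[0,0,0,0,0,0],[0,0,0,0,0,0]]]' 0.2 30
```

```text
time: 4.33
ee_pos: [0.5714, 0.0476, 0.0279]
tcp_rot: [180.0, -0.0, 98.1]
wrist_force: [-0.3, -0.5, 0.8]
opening: 0.0684
grasp_force: 0.0
time: 5.0
ee_pos: [0.5721, 0.0471, 0.0285]
tcp_rot: [179.9, -0.0, 98.0]
wrist_force: [-1.5, 0.1, 5.4]
opening: 0.0294
grasp_force: 31.1
```

```bash
python3 -m crank '[[[0,0,0.5,0,0,0],[0,0,1,0,0,0],[0,0,1,0,0,0],[0,0,1,0,0,0],[0,0,1,0,0,0],[0,-0.5,1,0,0,0],[0,-1,1,0,0,0],[0,-1,1,0,0,0],[-0.1,-1,0,0,0,-0.1],[-0.1,-1,0,0,0,-0.1],[-0.1,-1,0,0,0,-0.1],[-0.1,-1,0,0,0,-0.1],[-0.1,-1,0,0,0,-0.1],[-0.1,-1,0,0,0,-0.1],[-0.1,-1,0,0,0,-0.1],[-0.1,-1,0,0,0,-0.1],[-0.1,-1,0,0,0,-0.1],[-0.1,-1,0,0,0,-0.1],[-0.1,-1,0,0,0,-0.1],[-0.1,-1,0,0,0,-0.1]]]' && python3 -m crank '[[[0,-1,0,0,0,0],[0,-1,0,0,0,0],[0,-1,0,0,0,0],[0,-1,0,0,0,0],[0,-1,0,0,0,0],[0,0,0,0,0,0],[0,0,0,0,0,0],[0,0,0,0,0,0]]]'; python3 -c "import h;h.snap('w4')"
```

```text
time: 6.67
ee_pos: [0.547, -0.2439, 0.1777]
tcp_rot: [-180.0, -0.0, 89.7]
wrist_force: [0.7, -0.8, -1.2]
opening: 0.0294
grasp_force: 30.2
time: 7.33
ee_pos: [0.5473, -0.3426, 0.1774]
tcp_rot: [-180.0, -0.0, 89.8]
wrist_force: [-0.2, 0.2, -1.8]
opening: 0.0293
grasp_force: 30.2
```

View pics/w4.png

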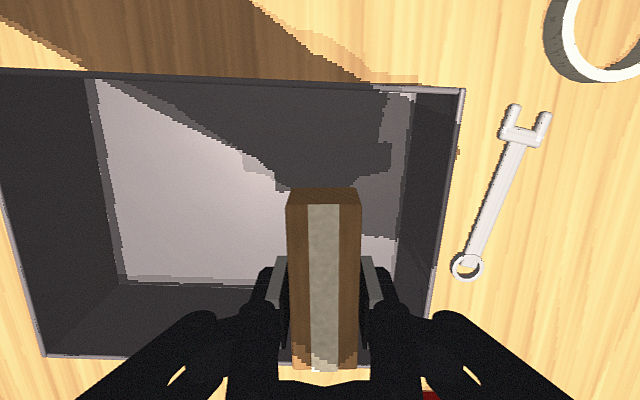

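The carton is held over the tote, whose rim corners are at px (465,88), (43,357) and about (0,70). I'll check clearance numerically.

```bash
python3 -c "
import numpy as np
from h import *
m=np.load('w4m.npz')
for p in((465,88),(43,357),(0,69)):print(onz(m,p,.1).round(3))"
```

```text
[ 0.626 -0.26   0.1  ]
[ 0.341 -0.445  0.1  ]
[ 0.37  -0.249  0.1  ]
```

```bash
python3 -m crank '[[[0,0,-0.8,0,0,0],[0,0,-1,0,0,0],[0,0,-1,0,0,0],[0,0,-1,0,0,0],[0,0,-1,0,0,0],[0,0,-1,0,0,0],[0,0,-0.7,0,0,0],[0,0,-0.5,0,0,0],[0,0,0,0,0,0],[0,0,0,0,0,0]]]' && python3 -m crank '[[[0,0,0,0,0,0],[0,0,0,0,0,0],[0,0,0,0,0,0],[0,0,0,0,0,0],[0,0,0.3,0,0,0],[0,0,1,0,0,0],[0,0,1,0,0,0],[0,0,1,0,0,0],[0,0,1,0,0,0],[0,0,1,0,0,0],[0,0,1,0,0,0],[0,0,1,0,0,0],[0,0,0,0,0,0],[0,0,0,0,0,0]]]' 0.7; python3 -c "import h;h.snap('w5')"
```

```text
time: 8.22
ee_pos: [0.5475, -0.3424, 0.0376]
tcp_rot: [-180.0, -0.0, 89.8]
wrist_force: [-0.4, 0.4, -1.7]
opening: 0.0296
grasp_force: 30.1
time: 9.38
ee_pos: [0.5479, -0.3433, 0.1851]
tcp_rot: [179.9, 0.1, 89.8]
wrist_force: [-0.0, -0.2, 0.1]
opening: 0.0598
grasp_force: 0.0
```

```bash
python3 -m crank '[[[-0.2,1,0,0,0,-0.07],[-0.2,1,0,0,0,-0.07],[-0.2,1,0,0,0,-0.07],[-0.2,1,0,0,0,-0.07],[-0.2,1,0,0,0,-0.07],[-0.2,1,0,0,0,-0.07],[-0.2,1,0,0,0,-0.07],[-0.2,1,0,0,0,-0.07],[-0.2,1,0,0,0,-0.07],[-0.2,1,0,0,0,-0.07],[-0.2,1,0,0,0,-0.07],[-0.2,1,0,0,0,-0.07],[-0.2,1,0,0,0,-0.07],[-0.2,1,0,0,0,-0.07],[-0.2,1,0,0,0,-0.07],[-0.2,1,0,0,0,-0.07],[-0.2,1,0,0,0,-0.07],[-0.2,1,0,0,0,-0.07],[-0.2,1,0,0,0,-0.07],[-0.2,1,0,0,0,-0.07]]]' 0.8 && python3 -m crank '[[[-0.3,0.9,-0.5,0,0,0],[0,0,-1,0,0,0],[0,0,-1,0,0,0],[0,0,0,0,0,0],[0,0,0,0,0,0],[0,0,0,0,0,0]]]'
python3 - <<'E'
import h,numpy as np
h.snap('w6');m=np.load('w6m.npz')
a=h.cv2.imread('pics/w6.png').astype(int)
# carton: where do top corners predicted fall, and brown columns on rows there
f=200/np.tan(np.radians(float(m['vertical_fov'])/2))
for X in((.461,.076,.043),(.466,.105,.043)):
    c=m['R']@np.array(X)+m['t'];u=c[0]/c[2]*f+m['cx'];v=c[1]/c[2]*f+m['cy'];r=a[int(v)]
    k=np.where((r[:,2]-r[:,0]>18))[0];k=k[abs(k-u)<120];print(round(u,1),round(v,1),k.min() if len(k) else 0,k.max() if len(k) else 0,len(k))
E
```

```text
time: 11.1
ee_pos: [0.4666, 0.0579, 0.1821]
tcp_rot: [-179.9, 0.0, 80.1]
wrist_force: [0.1, -0.4, 0.9]
opening: 0.0681
grasp_force: 0.0
time: 11.6
ee_pos: [0.4614, 0.0749, 0.1338]
tcp_rot: [-180.0, 0.0, 80.1]
wrist_force: [0.2, 0.0, 0.9]
opening: 0.0685
grasp_force: 0.0
323.2 217.1 204 352 79
323.1 174.3 204 352 76
```

```bash
python3 -m crank '[[[0,0,-0.9,0,0,0],[0,0,-0.9,0,0,0],[0,0,-0.9,0,0,0],[0,0,-0.9,0,0,0],[0,0,-0.9,0,0,0],[0,0,-0.6,0,0,0],[0,0,0,0,0,0],[0,0,0,0,0,0]]]' && python3 -m crank '[[[0,0,0,0,0,0],[0,0,0,0,0,0],[0,0,0,0,0,0],[0,0,0,0,0,0],[0,0,0,0,0,0],[0,0,0,0,0,0],[0,0,0,0,0,0]]]' 0.3 30
```

```text
time: 12.32
ee_pos: [0.4616, 0.0749, 0.0318]
tcp_rot: [-180.0, -0.0, 80.1]
wrist_force: [-0.4, 0.6, 0.9]
opening: 0.0682
grasp_force: 0.0
time: 12.9
ee_pos: [0.4622, 0.0751, 0.0327]
tcp_rot: [179.9, -0.0, 80.1]
wrist_force: [-1.7, -1.0, 6.2]
opening: 0.0396
grasp_force: 31.8
```

```bash
python3 -m crank '[[[0,0,0.5,0,0,0],[0,0,1,0,0,0],[0,0,1,0,0,0],[0,0,1,0,0,0],[0,0,1,0,0,0],[0,-0.5,1,0,0,0],[0,-1,1,0,0,0],[0,-1,1,0,0,0],[-0.1,-1,0,0,0,0.1],[-0.1,-1,0,0,0,0.1],[-0.1,-1,0,0,0,0.1],[-0.1,-1,0,0,0,0.1],[-0.1,-1,0,0,0,0.1],[-0.1,-1,0,0,0,0.1],[-0.1,-1,0,0,0,0.1],[-0.1,-1,0,0,0,0.1],[-0.1,-1,0,0,0,0.1],[-0.1,-1,0,0,0,0.1],[-0.1,-1,0,0,0,0.1],[-0.1,-1,0,0,0,0.1]]]' && python3 -m crank '[[[-0.1,-1,0,0,0,0],[-0.1,-1,0,0,0,0],[-0.1,-1,0,0,0,0],[-0.1,-1,0,0,0,0],[-0.1,-1,0,0,0,0],[-0.1,-0.9,0,0,0,0],[0,-0.5,0,0,0,0],[0,0,0,0,0,0],[0,0,0,0,0,0]]]'
```

```text
time: 14.57
ee_pos: [0.4371, -0.2159, 0.1821]
tcp_rot: [180.0, 0.0, 88.4]
wrist_force: [0.8, -0.4, -0.9]
opening: 0.0395
grasp_force: 30.9
time: 15.32
ee_pos: [0.4253, -0.3428, 0.1814]
tcp_rot: [-180.0, -0.0, 88.4]
wrist_force: [-0.1, 0.7, -1.5]
opening: 0.0394
grasp_force: 30.9
```

```bash
python3 -m crank '[[[0,0,-0.8,0,0,0],[0,0,-1,0,0,0],[0,0,-1,0,0,0],[0,0,-1,0,0,0],[0,0,-1,0,0,0],[0,0,-1,0,0,0],[0,0,-0.8,0,0,0],[0,0,-0.5,0,0,0],[0,0,0,0,0,0],[0,0,0,0,0,0]]]' && python3 -m crank '[[[0,0,0,0,0,0],[0,0,0,0,0,0],[0,0,0,0,0,0],[0,0,0,0,0,0],[0,0,0.3,0,0,0],[0,0,1,0,0,0],[0,0,1,0,0,0],[0,0,1,0,0,0],[0,0,1,0,0,0],[0,0,1,0,0,0],[0,0,1,0,0,0],[0,0,1,0,0,0],[0,0,1,0,0,0],[0,0,1,0,0,0],[0,0,0,0,0,0]]]' 0.75
```

```text
time: 16.15
ee_pos: [0.4256, -0.3424, 0.0397]
tcp_rot: [-180.0, -0.0, 88.4]
wrist_force: [0.4, 0.2, -0.8]
opening: 0.0398
grasp_force: 30.8
time: 17.4
ee_pos: [0.4262, -0.3436, 0.2302]
tcp_rot: [179.7, 0.2, 88.4]
wrist_force: [0.2, -0.0, 0.3]
opening: 0.064
grasp_force: 0.0
```

```bash
python3 -m crank '[[[0.2,1,0.05,0,0,-0.055],[0.2,1,0.05,0,0,-0.055],[0.2,1,0.05,0,0,-0.055],[0.2,1,0.05,0,0,-0.055],[0.2,1,0.05,0,0,-0.055],[0.2,1,0.05,0,0,-0.055],[0.2,1,0.05,0,0,-0.055],[0.2,1,0.05,0,0,-0.055],[0.2,1,0.05,0,0,-0.055],[0.2,1,0.05,0,0,-0.055],[0.2,1,0.05,0,0,-0.055],[0.2,1,0.05,0,0,-0.055],[0.2,1,0.05,0,0,-0.055],[0.2,1,0.05,0,0,-0.055],[0.2,1,0.05,0,0,-0.055],[0.2,1,0.05,0,0,-0.055],[0.2,1,0.05,0,0,-0.055],[0.2,1,0.05,0,0,-0.055],[0.2,1,0.05,0,0,-0.055],[0.2,1,0.05,0,0,-0.055]]]' && python3 -m crank '[[[0.2,1,0,0,0,0],[0.2,1,0,0,0,0],[0.2,1,0,0,0,0],[0.2,1,0,0,0,0],[0.2,1,0,0,0,0],[0.2,1,0,0,0,0],[0.2,1,0,0,0,0],[0.2,1,0,0,0,0],[0.2,0.9,0,0,0,0],[0,0,0,0,0,0],[0,0,0,0,0,0],[0,0,0,0,0,0]]]'
python3 - <<'E'
import h,numpy as np,cv2
from workcell import bot
h.snap('w7');t=bot.camera('top')[:,:,::-1];cv2.imwrite('pics/top7.png',t)
w=cv2.imread('pics/w7.png')
up=lambda r,f:cv2.resize(r,None,fx=f,fy=f,interpolation=cv2.INTER_CUBIC)
A=up(w[20:220,300:500],3)  # 600x600
B=up(t[180:305,385:480],2)
c=np.zeros((600,800,3),np.uint8);c[:,:600]=A;c[:250,605:795]=B
c[300:300+120,605:797]=up(w,.3)
cv2.imwrite('pics/c7.png',c)
E
```

```text
time: 19.07
ee_pos: [0.5054, 0.058, 0.2454]
tcp_rot: [180.0, -0.0, 80.8]
wrist_force: [0.1, -0.5, 0.4]
opening: 0.0643
grasp_force: 0.0
time: 20.07
ee_pos: [0.5412, 0.2346, 0.2452]
tcp_rot: [-180.0, 0.0, 80.8]
wrist_force: [-0.3, -0.8, -0.2]
opening: 0.0641
grasp_force: 0.0
```

View pics/c7.png

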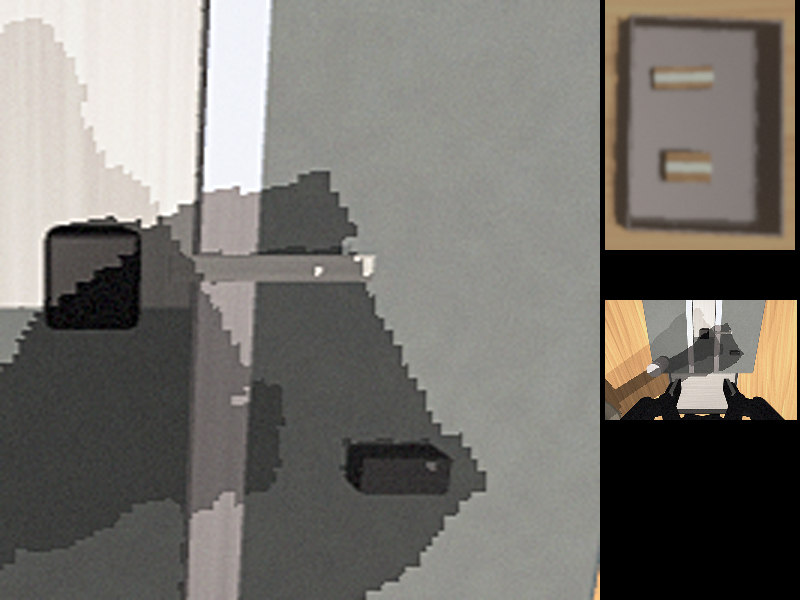

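The tote crop shows both cartons lying inside it. In w7 the handle's top is centred at about px (330.8,112.3), the pointer tip at (424,109.4) and the mark's top at (435,178.6).

Run:
```python
import numpy as np
from h import *
b=np.load('w2m.npz');m=np.load('w7m.npz')
H2=np.mean([(381,79.5),(405,82),(401.75,108),(379.25,105.5)],0)-.4;H7=(330.5,112)
print('handle',tri((b,H2),(m,H7)),onz(b,H2,.151),onz(m,H7,.151))
pt=onz(m,(423.8,109.2),.107);mk=onz(m,(435,178.4),.106)
print(pt,mk)
for y in(80.5,81,81.5):
    ex=np.array([np.cos(np.radians(y)),np.sin(np.radians(y)),0]);print(y,(pt-mk)@ex,(onz(m,H7,.151)-mk)@ex)
# machine yaw from rail edge (right rail left side top z .102) in w7: crop (205,0)->(187,600)
p=onz(m,(300+205/3,20),.102);q=onz(m,(300+187/3,220),.102);d=p-q;print('rail yaw',np.degrees(np.arctan2(d[1],d[0])))
p=onz(m,(300+271/3,20),.102);q=onz(m,(300+240/3,220),.102);d=p-q;print('rail yaw',np.degrees(np.arctan2(d[1],d[0])))
print(pt,onz(m,H7,.151)-pt)
```

```text
handle (array([0.55612926, 0.30176411, 0.15078612]), np.float64(0.0003106070249982622)) [0.556166   0.30146754 0.151     ] [0.55605447 0.30208111 0.151     ]
[0.62483779 0.29011812 0.107     ] [0.63035011 0.23559129 0.106     ]
80.5 0.05286923437266424 0.05331563894761893
81 0.0529931996966319 0.05404882568147811
81.5 0.053113129383271146 0.05477789638800312
rail yaw 81.3076679384037
rail yaw 81.10361013131254
[0.62483779 0.29011812 0.107     ] [-0.06878332  0.01196299  0.044     ]
```

The handle measures (0.556,0.302) with its top at 0.151, matching the text. The machine's yaw is about 81° and the travel to the mark about 53 mm. I'll turn the tool so that it pinches along the pull and the camera sits over the pointer, clear of the housing. This goes the long way because of the last joint's range.

```bash
python3 -m crank '[[[0,0,0,0,0,1],[0,0,0,0,0,1],[0,0,0,0,0,1],[0,0,0,0,0,1],[0,0,0,0,0,1],[0,0,0,0,0,1],[0,0,0,0,0,1],[0,0,0,0,0,1],[0,0,0,0,0,1],[0,0,0,0,0,1],[0,0,0,0,0,1],[0,0,0,0,0,1],[0,0,0,0,0,1],[0,0,0,0,0,1],[0,0,0,0,0,1],[0,0,0,0,0,1],[0,0,0,0,0,1],[0,0,0,0,0,1],[0,0,0,0,0,1],[0,0,0,0,0,1]]]' && python3 -m crank '[[[0.04,0.18,0,0,0,1],[0.04,0.18,0,0,0,1],[0.04,0.18,0,0,0,1],[0.04,0.18,0,0,0,1],[0.04,0.18,0,0,0,1],[0.04,0.18,0,0,0,1],[0.04,0.18,0,0,0,1],[0.04,0.18,0,0,0,1],[0.04,0.18,0,0,0,1],[0.04,0.18,0,0,0,1],[0.04,0.18,0,0,0,1],[0.04,0.18,0,0,0,1],[0.04,0.18,0,0,0,1],[0.04,0.18,0,0,0,1],[0.04,0.18,0,0,0,1],[0.04,0.18,0,0,0,1],[0.04,0.18,0,0,0,1],[0.04,0.18,0,0,0,1],[0.04,0.13,0,0,0,1],[0,0,0,0,0,0]]]'; python3 -c "
from workcell import bot
print(bot.get_obs()['q'].round(1))"
```

```text
time: 21.83
ee_pos: [0.5414, 0.2341, 0.2456]
tcp_rot: [-180.0, 0.0, -141.4]
wrist_force: [-0.3, -0.8, -0.5]
opening: 0.064
grasp_force: 0.0
time: 23.5
ee_pos: [0.5568, 0.302, 0.2454]
tcp_rot: [-180.0, -0.0, -10.7]
wrist_force: [0.5, -0.0, -0.4]
opening: 0.0638
grasp_force: 0.0
[  28.5   16.8   23.2   96.4   -0.  -140.8]
```

```bash
python3 -m crank '[[[0,0,-0.6,0,0,0.25],[0,0,-1,0,0,0],[0,0,-1,0,0,0],[0,0,-1,0,0,0],[0,0,-1,0,0,0],[-0.04,0,-0.6,0,0,0],[0,0,-0.4,0,0,0],[0,0,0,0,0,0],[0,0,0,0,0,0]]]' && python3 -m crank '[[[0,0,0,0,0,0],[0,0,0,0,0,0],[0,0,0,0,0,0],[0,0,0,0,0,0],[0,0,0,0,0,0],[0,0,0,0,0,0],[0,0,0,0,0,0],[0,0,0,0,0,0]]]' 0.1 60; python3 -c "
from workcell import bot
print(bot.get_obs())"
```

```text
time: 24.25
ee_pos: [0.5559, 0.3023, 0.1339]
tcp_rot: [-180.0, -0.0, -9.4]
wrist_force: [0.1, 0.0, -0.3]
opening: 0.0642
grasp_force: 0.0
time: 24.92
ee_pos: [0.5559, 0.301, 0.1344]
tcp_rot: [179.9, -0.1, -9.4]
wrist_force: [-2.2, -8.7, 6.2]
opening: 0.0191
grasp_force: 60.4
{'time': 24.9167, 'q': array([ 2.84902214e+01,  1.55598586e+01,  9.37470902e+00,  8.38414427e+01,
       -1.34367577e-01, -1.42145264e+02]), 'qd': array([-0.00329557, -0.03440864,  0.01874036,  0.08995669, -0.00285329,
       -0.08997894]), 'joint_efforts': array([  4.38026905, -60.13443947,  46.55802727,  -2.65647188,
         1.74321916,   0.12502898]), 'ee_pos': array([0.55590978, 0.30100178, 0.1343979 ]), 'tcp_rot': array([ 1.79877589e+02, -6.14596764e-02, -9.36441761e+00]), 'wrist_force': array([-2.19464859, -8.74698581,  6.18492205]), 'torque': array([-1.57839509,  0.41931049,  0.13671767]), 'grasp_force': 60.40467381477356, 'opening': 0.019090845799678523}
```

Gripped at 19 mm with 60 N. Pulling most of the way along the machine's -x.

```bash
python3 -m crank '[[[-0.04,-0.25,0,0,0,0],[-0.05,-0.31,0,0,0,0],[-0.05,-0.31,0,0,0,0],[-0.05,-0.31,0,0,0,0],[-0.05,-0.31,0,0,0,0],[-0.05,-0.31,0,0,0,0],[-0.05,-0.31,0,0,0,0],[-0.05,-0.31,0,0,0,0],[0,0,0,0,0,0],[0,0,0,0,0,0],[0,0,0,0,0,0],[0,0,0,0,0,0]]]'
python3 - <<'E'
import h,numpy as np,cv2
h.snap('w8');w=cv2.imread('pics/w8.png');m=np.load('w8m.npz')
f=200/np.tan(np.radians(float(m['vertical_fov'])/2))
for X in((.6166,.2377,.107),(.63035,.2356,.106)):
    c=m['R']@np.array(X)+m['t'];print(c[0]/c[2]*f+m['cx'],c[1]/c[2]*f+m['cy'])
c=np.zeros((600,800,3),np.uint8);c[:]=cv2.resize(w[30:230,190:457],(800,600),interpolation=cv2.INTER_CUBIC)
cv2.imwrite('pics/c8.png',c)
E
```

```text
time: 25.92
ee_pos: [0.5486, 0.2554, 0.1345]
tcp_rot: [-179.8, -0.1, -9.3]
wrist_force: [1.6, 8.4, 4.3]
opening: 0.0194
grasp_force: 60.1
340.35079587630804 118.29517449630495
340.4281990526905 84.02066942516736
```

View pics/c8.png

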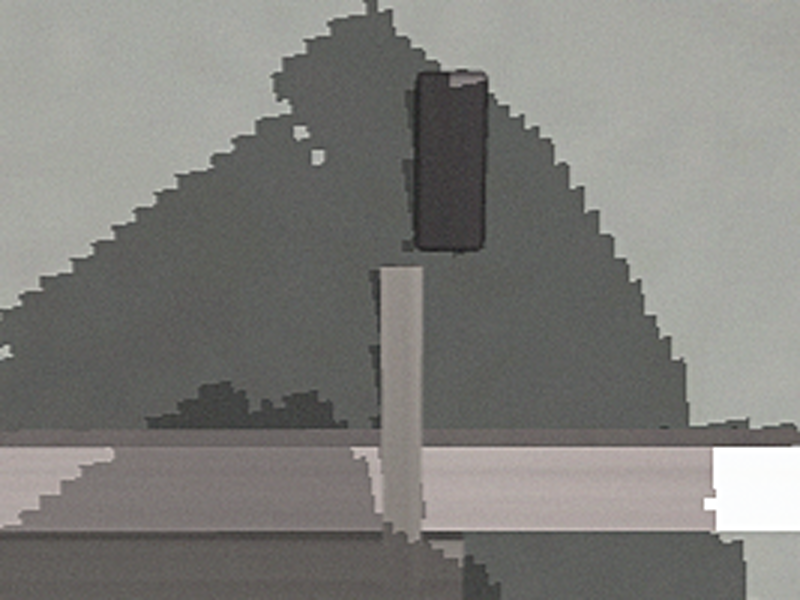

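The view looks straight down. The pointer tip's centre is at crop col 401.5 and the mark's at 450.5, about 7 crop px/mm, so about 7 mm is left (53 mm in total, which agrees). Finishing the pull, then checking by edge code.

```bash
python3 -m crank '[[[-0.02,-0.12,0,0,0,0],[-0.02,-0.12,0,0,0,0],[-0.015,-0.11,0,0,0,0],[0,0,0,0,0,0],[0,0,0,0,0,0],[0,0,0,0,0,0],[0,0,0,0,0,0],[0,0,0,0,0,0]]]'
cat > e.py <<'E'
import h,numpy as np,cv2,sys
n=sys.argv[1]
if len(sys.argv)>2:h.snap(n)
g=cv2.imread(f'pics/{n}.png',0).astype(float)
for name,r,s in(("ptr",(123,160),1),("mark",(62,105),-1)):
    p=g[r[0]:r[1],300:380].mean(0);d=s*np.diff(p);i=int(d.argmax());j=int(d.argmin())
    sub=lambda k,q:k+.5*(q[k-1]-q[k+1])/(q[k-1]-2*q[k]+q[k+1])
    print(name,300.5+sub(i,d),300.5+sub(j,-d),'c',300.5+(sub(i,d)+sub(j,-d))/2,d[i].round(1),d[j].round(1))
E
python3 e.py w8; python3 e.py w9 1
```

```text
time: 26.63
ee_pos: [0.5475, 0.2486, 0.1345]
tcp_rot: [-179.8, -0.1, -9.2]
wrist_force: [1.4, 8.3, 3.1]
opening: 0.0195
grasp_force: 60.0
ptr 316.5997372865453 330.4909284951974 c 323.54533289087135 71.4 -36.6
mark 327.49856596558317 351.9304973037747 c 339.71453163467896 28.5 -23.7
ptr 316.6181510471758 330.53072085147556 c 323.5744359493257 64.1 -37.4
mark 311.5259921743991 335.629197427959 c 323.5775948011791 27.7 -45.6
```

```bash
python3 -m crank '[[[0,0,0,0,0,0],[0,0,0,0,0,0],[0,0,0,0,0,0],[0,0,0,0,0,0],[0,0,0,0,0,0],[0,0,0,0,0,0]]]'; python3 e.py w10 1 && python3 -c "
from workcell import bot
print(bot.job_done())"
```

```text
time: 27.18
ee_pos: [0.5475, 0.2486, 0.1344]
tcp_rot: [-179.8, -0.1, -9.2]
wrist_force: [1.0, 9.4, 2.9]
opening: 0.0193
grasp_force: 60.0
ptr 316.61181780878127 330.5369406867846 c 323.57437924778293 65.4 -36.5
mark 311.5433350228079 335.6236559139785 c 323.5834954683932 29.3 -45.5
the job is handed in; nothing more can be done
None
```

Both cartons are in the tote, and the gate is held open about 53 mm with its pointer level with the mark (within about 0.2 mm by the wrist camera); the job was handed in at about 27 s with the handle still gripped.

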